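# Store the blue sample jar in the push-to-open drawer

## Robot

A 6-joint arm with a two-finger parallel gripper is mounted at the origin on a cart in front of the work surface, level with it; the furniture and walls round the work are solid. World frame = base frame: x ahead of the robot, y to its left, z up, the work surface at z = 0. Lengths are in m, angles in rad, forces in N, time in s.
With the tool pointing down it reaches from about 0.35 to 0.775 m from the base axis. Payload 5.5 kg.
Tool frame: the origin (TCP) lies at the very end of the fingers, on their centre line; the grasp point (between the pads) lies 19 mm behind it; z points along the fingers, y is the line along which they close (so a half turn about z gives the same grasp; the last joint's range is limited). The gripper opens to 85 mm and grips with 20 to 120 N. Pads are 22 mm wide; open, the fingers measure 114 mm over their backs; the gripper's body (76 mm by 85 mm) begins 54 mm behind the grasp point. The pads swing forward as they close: fully open they stand 13 mm farther back than shut.
Start: joints at [1.053, 0.313, 0.046, 1.304, 0, 1.431], TCP at [0.212, 0.534, 0.231] pointing down, gripper open.
Joint ranges: [-2.76, 2.76], [-0.86, 1.69], [-1.03, 1.26], [-2.2, 2.34], [-1.47, 1.5], [-3.14, 3.14]. Speed limits (rad/s): [2.57, 2.57, 3.14, 3.14, 3.14, 3.14].

## Interface

Orientations are given as a unit quaternion [w, x, y, z].
In Python, from workcell import get_state, read_camera, calibration, hand_in gives the robot as it stands.
- The arm moves only by the tool drive_tool, never from a script. Its argument "deltas" is a list that holds one entry, the list of rows, each a list of 7 numbers: the closure in counts, from 0 (fully open) to 255 (shut), then the shift along the tool's x, y, z in m, then the turn, a rotation vector about the tool's x, y, z in degrees. A call has 1 to 12 rows; each row is the pose to reach, as a shift and turn from the pose commanded when the call began, along the tool's axes at that moment; what a row does not reach only later rows make up. A row lasts 1/8 s, in which the tool goes at most 62.5 mm and 10.7 degrees, less where a joint would pass 70% of its speed; a pose out of reach is approached as far as the arm can. A call with a gripper value outside its range is refused whole. The fingers move at their own pace and stop on an object; "newtons" is the grip in N (left out, the last holds). Time passes only in rows, so rows that repeat a pose let the fingers close. It gives the time, the measured TCP pose, the force, the opening and the grip force at its end, in the units of the state.
- get_state(): the state, without advancing time (a new reading comes with each control period).
- read_camera(name): name is "side" or "top" or "wrist"; returns (picture, depth): 480x640x3 uint8, red, green, blue; 480x640 float32, m along the optical axis (not along the pixel's ray), 0 where there is no reading.
- calibration(name): a dict with "mtx" (3x3 intrinsics, pixels), "world_from_camera" (4x4, takes a point from camera to world coordinates). Camera axes: x right, y up, looking along -z (the intrinsics and any distortion apply to the point x, -y, -z); pixel columns grow to the right and rows downward; lengths in m; the calibration is good to about 2 mm. A picture is of the moment at which its call begins: read the wrist's pose just before it. calibration takes no time and is no camera call; for the wrist camera it gives the pose at the moment of the call.
- hand_in(): hands the job in; it is judged then, once.
The state is a dict: "clock": time; "joint_pos": joint angles; "qvel": joint speeds; "tau": joint torques, N m; "tcp_pos": TCP position; "orientation": TCP orientation; "wrist_force": force on the tool from outside, world axes, zero at the start; "ft_torque": the same for the moment, N m; "finger_gap": finger opening in m; "grip_force": force on a finger pad.
Only numpy, scipy, OpenCV 4.12 (cv2) and the standard library are available. Lean on these libraries where they do the work, as an engineer would, in place of code of your own. Each camera call takes 0.05 s, during which the arm holds its last target. There are 200 camera calls.

## Task

Press the front of the cabinet's drawer gently until it meets its stop and let go, so that it springs open; stand the blue sample jar upright in the drawer; then press the drawer gently home again until it latches and stays shut. Leave the other two jars and the tape measure where they are.

Things in the scene. Friction and masses are not known exactly. Their poses are not given: they have to be found in the camera images.
- cabinet: Low grey steel cabinet fixed on the worktop, 194 deep (x), 170 wide (y), 98 mm high, one drawer, no handle. Origin: on the worktop under the middle of its front face; x points into the cabinet, y left, z up. Nothing of the cabinet or drawer may be pressed or bumped with more than 12 N.
- drawer_front (a point): Middle of the outer face of the drawer's blue front (white press mark, 46 mm above the worktop). The front is a flat plate 150 mm wide, 12 mm thick, from 14 to 88 mm above the worktop; latched, it stands 32 mm proud of the cabinet. Axes as the cabinet: press along +x, it springs out along -x.
- drawer_floor (a point): Middle of the drawer's inner floor (top side), 17 mm above the worktop, 47 mm behind the outer face of the front; moves with the drawer. Inside 70 mm long (x), 140 mm wide (y), open at the top; sides and back rise 29 mm over it, the front 71 mm. Axes as the cabinet. Sprung open, it lies 45 mm in front of the cabinet's front face.
- drawer (a joint): Travel, m: 0 latched, +0.060 sprung open, negative pressed in past latched. Outward spring 3.5 N (3 N open) plus 20 N per m/s damping. The push-push latch changes over 4 to 22 mm in past 0 (differs each run, cannot be seen); 1.5 mm deeper a bumper of 5 N/mm ends the stroke, felt as rising force: then let go and back off 0.12 m. Stopping short changes nothing.
- jar_blue: Sample jar with a blue body and white screw lid, loose, about 0.14 kg, standing upright. Body 46 mm across, to 52 mm height; with the lid 66 mm high. Grasp across the body, 25 to 45 mm above its base (the lid cannot be gripped). Origin: centre of its base; z up. Fits into the drawer standing, with 10 mm to spare below the cabinet's roof.
- jar_yellow: The same jar with a yellow body; origin at the centre of its base. Not to be moved.
- jar_grey: The same jar with a grey body; origin at the centre of its base. Not to be moved.
- tape_measure: Blue pocket tape measure, 36 x 74 x 63 mm, standing on the worktop; origin at the centre of its underside. Not to be moved.
There are look-alikes about, which are no part of the job. Leave any brown or orange look-alike of the jar_blue alone.

How it is judged:
By the outcome, as a careful person would: the job done as asked, in the order asked, and still so for the second after the job is handed in, with the robot touching nothing.
It also fails if it takes over 72 s, if anything falls off the work surface, if the arm or the gripper's body presses on something with over 40 N, if the wrist force passes 120 N, or if a joint passes its speed limit or range.

## Working session

There is one attempt and no reset: what is moved stays moved. The work goes in short steps, Python scripts to look and compute and a tool call to move; the robot and the scene stay as the last step left them, time stands still between calls to the robot, and variables do not carry over. Pictures are saved under pics/ and viewed, at most 10 in all, crops included, and the job is handed in when it is done.

Besides the shell and the picture viewer there is one more tool, called as a command line: name --argument value ..., lists and objects as JSON in quotes. drive_tool: Moves the arm, as the interface text tells. Its arguments: {"type":"object","properties":{"deltas":{"type":"array","items":{"type":"array","items":{"type":"array","items":{"type":"number"}}}},"newtons":{"type":"number"}},"required":["deltas"]}

```bash
mkdir -p pics; cat > h.py <<'E'
import numpy as np, cv2
from workcell import get_state, read_camera, calibration, hand_in
def snap(n,name):
    c=calibration(n); p,d=read_camera(n); cv2.imwrite(f'pics/{name}.png',p[:,:,::-1]); np.savez(f'pics/{name}.npz',p=p,d=d,m=c['mtx'],T=c['world_from_camera']); return p,d,c
def pts(d,c):
    m=np.array(c['mtx']);T=np.array(c['world_from_camera']);v,u=np.indices(d.shape)
    P=np.stack([(u-m[0,2])/m[0,0]*d,-(v-m[1,2])/m[1,1]*d,-d],-1)
    return P@T[:3,:3].T+T[:3,3]
E
python3 - <<'E'
from h import *
for n in('top','side'):
    p,d,c=snap(n,n+'0'); print(n,{k:(np.round(v,3).tolist() if not isinstance(v,(str,)) else v) for k,v in c.items()}, (d>0).mean())
print(get_state())
a=cv2.imread('pics/top0.png');b=cv2.imread('pics/side0.png')
E
```

```text
top {'mtx': [[510.586, 0.0, 320.898], [0.0, 510.586, 234.015], [0.0, 0.0, 1.0]], 'world_from_camera': [[-0.019, 0.995, -0.101, 0.376], [-1.0, -0.019, -0.001, -0.06], [-0.002, 0.101, 0.995, 1.156], [0.0, 0.0, 0.0, 1.0]]} 0.9959733072916667
side {'mtx': [[533.292, 0.0, 329.715], [0.0, 533.292, 239.057], [0.0, 0.0, 1.0]], 'world_from_camera': [[0.976, -0.186, 0.116, 0.631], [0.219, 0.838, -0.499, -0.691], [-0.004, 0.512, 0.859, 1.189], [0.0, 0.0, 0.0, 1.0]]} 0.9961360677083333
{'clock': 0.1, 'joint_pos': array([ 1.05337710e+00,  3.13952340e-01,  4.50764008e-02,  1.30361112e+00,
       -9.67316066e-06,  1.43120526e+00]), 'qvel': array([-0.00017267, -0.00148395,  0.00366407,  0.00152474,  0.00124405,
        0.00100454]), 'tau': array([ 3.58364865e-03, -4.81726134e+01,  2.99244422e+01,  1.26956898e-02,
       -6.58124827e-05,  5.42643306e-06]), 'tcp_pos': array([0.21189202, 0.53403036, 0.23047605]), 'orientation': array([-2.68161142e-04,  1.87792336e-01,  9.82208391e-01, -8.01720898e-04]), 'wrist_force': array([ 0.35302674,  1.0106479 , -0.32707366]), 'ft_torque': array([0.01004387, 0.01653739, 0.01159283]), 'grip_force': 0.0, 'finger_gap': 0.08535216258436375}
```

View pics/top0.png

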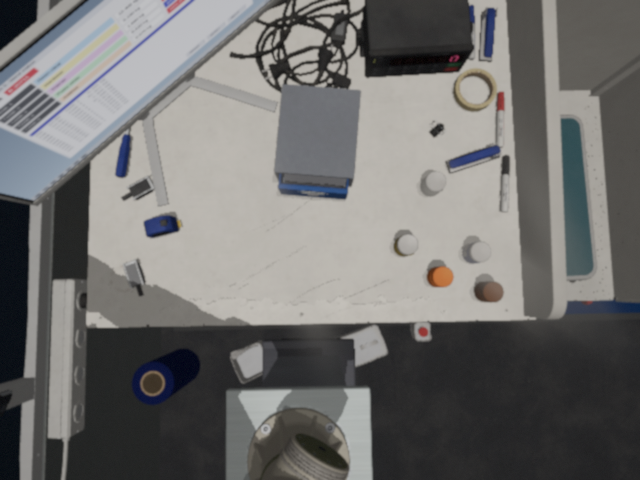

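View pics/side0.png

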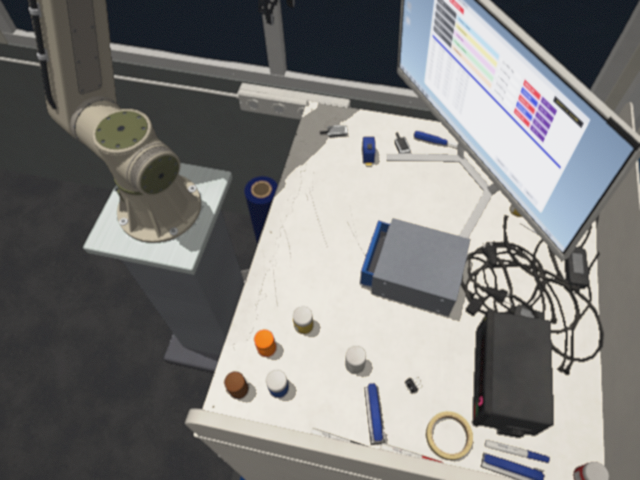

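The top view shows the cabinet at about (318,135) with its blue front edge at (315,188), and three white lids at (406,243), (479,251) and (433,181). The side view shows the blue body under the lid at (277,382), yellow at (302,319) and grey at (356,359). So blue is the top-view lid at (479,251). The brown jar at (489,291) and the orange one at (441,276) are its look-alikes.

```bash
python3 - <<'E'
from h import *
L=lambda n:(lambda z:(z['p'],z['d'],dict(mtx=z['m'],world_from_camera=z['T'])))(np.load(f'pics/{n}.npz'))
for n,seeds in(('top0',[(406,243),(479,251),(433,181),(441,276),(489,291)]),('side0',[(302,314),(277,378),(356,354),(265,338),(236,380)])):
    p,d,c=L(n);X=pts(d,c)
    for u,v in seeds:
        w=X[v-18:v+19,u-18:u+19]; m=(abs(w[...,2]-.066)<.004).astype(np.uint8)
        k,lab,st,ce=cv2.connectedComponentsWithStats(m); i=lab[18,18]
        s=w[lab==i] if i else w[m>0]; (cx,cy),r=cv2.minEnclosingCircle(s[:,:2].astype(np.float32))
        print(n,(u,v),len(s),s.mean(0).round(4),'circ',round(cx,4),round(cy,4),round(r,4),'ctr',X[v,u].round(3))
    print('table z',np.median(X[260:280,340:380,2]) if n=='top0' else np.median(X[230:260,310:340,2]))
    # cabinet roof
    m=((abs(X[...,2]-.098)<.004)&(X[...,0]>.4)).astype(np.uint8)
    k,lab,st,ce=cv2.connectedComponentsWithStats(m); i=1+np.argmax(st[1:,4]); s=X[lab==i]
    r=cv2.minAreaRect(s[:,:2].astype(np.float32)); print('roof',st[i],np.round(s.mean(0),4),r, cv2.boxPoints(r).round(4).tolist())
    # drawer front: blue, top edge at .088
    hsv=cv2.cvtColor(p,cv2.COLOR_RGB2HSV)
    m=((hsv[...,0]>95)&(hsv[...,0]<130)&(hsv[...,1]>120)&(abs(X[...,1]-0)<.12)&(X[...,0]>.4)&(X[...,0]<.62)&(X[...,2]>.01)&(X[...,2]<.095))
    s=X[m]; t=s[abs(s[:,2]-.088)<.004]; print('front',m.sum(),len(t),t.mean(0), cv2.minAreaRect(t[:,:2].astype(np.float32)), s.min(0),s.max(0))
    # tall things near
    for z in(.12,.2,.3,.4): 
        q=X[(X[...,2]>z)&(X[...,2]<z+.15)&(X[...,0]>.25)]; print('tall',z,len(q),q.min(0).round(2) if len(q) else '',q.max(0).round(2) if len(q) else '')
E
```

```text
top0 (406, 243) 309 [ 0.4607 -0.2434  0.0652] circ 0.4609 -0.2431 0.0227 ctr [ 0.464 -0.241  0.064]
top0 (479, 251) 313 [ 0.4416 -0.3984  0.065 ] circ 0.442 -0.3985 0.0225 ctr [ 0.444 -0.397  0.065]
top0 (433, 181) 306 [ 0.5962 -0.3088  0.0651] circ 0.5965 -0.3084 0.0228 ctr [ 0.598 -0.305  0.064]
top0 (441, 276) 321 [ 0.3901 -0.3156  0.0651] circ 0.3901 -0.3156 0.0229 ctr [ 0.392 -0.313  0.064]
top0 (489, 291) 321 [ 0.3555 -0.4202  0.0649] circ 0.3562 -0.4201 0.023 ctr [ 0.358 -0.413  0.066]
table z -0.0010472139572994532
roof [ 274   85   87   95 6727] [ 0.703  -0.0549  0.0977] ((0.7043187618255615, -0.05485725402832031), (0.1699879765510559, 0.19515854120254517), 84.14939880371094) [[0.5985999703407288, -0.12950000166893005], [0.7926999926567078, -0.149399995803833], [0.8101000189781189, 0.019700000062584877], [0.6158999800682068, 0.03959999978542328]]
front 353 267 [ 0.58060574 -0.05749036  0.08739636] ((0.5796358585357666, -0.054626815021038055), (0.027730662375688553, 0.12607747316360474), 3.115236759185791) [ 0.56799937 -0.11687115  0.01088428] [0.60375687 0.00898831 0.0930487
[... 819 characters left out ...]
058850064873695374), (0.1741669476032257, 0.19386883080005646), 84.04752349853516) [[0.6003000140190125, -0.13539999723434448], [0.7930999994277954, -0.15549999475479126], [0.8111000061035156, 0.01769999973475933], [0.6183000206947327, 0.03779999911785126]]
front 358 170 [ 0.58467449 -0.05164898  0.08699054] ((0.5905117392539978, -0.04749974608421326), (0.14347752928733826, 0.022493192926049232), 85.32540893554688) [ 0.57424436 -0.11996278  0.01633953] [0.61123791 0.02737223 0.09203605]
tall 0.12 33688 [ 0.25 -0.54  0.12] [1.2  0.64 0.27]
tall 0.2 19259 [ 0.25 -0.02  0.2 ] [1.19 0.64 0.35]
tall 0.3 15122 [ 0.54 -0.02  0.3 ] [1.14 0.64 0.45]
tall 0.4 12610 [ 0.59 -0.03  0.4 ] [1.01 0.45 0.53]
```

```bash
cat >> h.py <<'E'
from scipy.spatial.transform import Rotation as R
YAW=np.radians(-5.9); ex=np.array([np.cos(YAW),np.sin(YAW),0]); ey=np.array([-np.sin(YAW),np.cos(YAW),0]); O=np.array([.608,-.047,0])
Rt=R.from_matrix(np.stack([-ex,ey,[0,0,-1]],1))
def goal(p,s=None):
    s=s or get_state(); q=s['orientation']; r=R.from_quat([q[1],q[2],q[3],q[0]])
    print('tcp',s['tcp_pos'].round(4),'delta mm',(r.inv().apply(np.array(p)-s['tcp_pos'])*1e3).round(1),'turn',np.degrees((r.inv()*Rt).as_rotvec()).round(2),'F',s['wrist_force'].round(2),'t',s['clock'])
def cab(x,y,z): return O+x*ex+y*ey+np.array([0,0,z])
E
python3 - <<'E'
from h import *
s=get_state();q=s['orientation'];r=R.from_quat([q[1],q[2],q[3],q[0]]);T=calibration('wrist')['world_from_camera']
print('cam in tool',r.inv().apply(np.array(T)[:3,3]-s['tcp_pos']).round(3),'look',r.inv().apply(-np.array(T)[:3,2]).round(2))
p=cab(-.032-.05,0,.12);print(p);goal(p)
E
```

```text
cam in tool [ 0.067  0.001 -0.143] look [-0.26 -0.    0.96]
[ 0.52643437 -0.03857101  0.12      ]
tcp [0.2119 0.534  0.2305] delta mm [-503.6 -416.   111.1] turn [ -0.09  -0.03 -15.75] F [ 0.35  1.01 -0.33] t 0.1
```

drive_tool --deltas '[[[255, -0.042, -0.035, 0, 0, 0, -2], [255, -0.084, -0.07, 0, 0, 0, -4], [255, -0.13, -0.105, 0, 0, 0, -6], [255, -0.17, -0.14, 0, 0, 0, -8], [255, -0.21, -0.175, 0, 0, 0, -10], [255, -0.255, -0.21, 0, 0, 0, -12], [255, -0.3, -0.245, 0, 0, 0, -14], [255, -0.34, -0.28, 0, 0, 0, -15.8], [255, -0.38, -0.315, 0.02, 0, 0, -15.8], [255, -0.42, -0.35, 0.05, 0, 0, -15.8], [255, -0.465, -0.385, 0.08, 0, 0, -15.8], [255, -0.5036, -0.416, 0.111, 0, 0, -15.8]]]' --newtons 40

```text
clock: 1.6
tcp_pos: [0.5276, -0.0398, 0.1193]
orientation: [0.0, 0.051, 0.999, 0.0]
wrist_force: [1.5, 0.5, 0.0]
finger_gap: -0.0004
grip_force: 0.0
```

```bash
python3 - <<'E'
from h import *
p,d,c=snap('wrist','w1');goal(cab(-.032-.035,0,.038))
E
```

```text
tcp [ 0.5288 -0.0445  0.1149] delta mm [-12.1   5.9  76.9] turn [-0.15 -0.1  -0.21] F [ 3.93 -4.49 -1.73] t 1.65
```

View pics/w1.png

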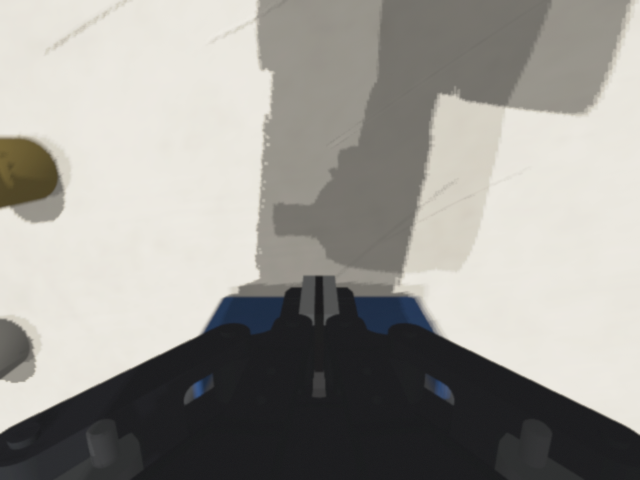

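The wrist view shows the closed fingers at (319,300), centred in front of the blue drawer front, which spans roughly x 210 to 430 at row 300. The yellow jar at (25,175) and the grey jar at (15,350) are well clear on the left.

drive_tool --deltas '[[[255, 0, 0, 0.04, 0, 0, 0], [255, 0, 0, 0.082, 0, 0, 0], [255, 0, 0, 0.082, 0, 0, 0], [255, -0.01, 0, 0.082, 0, 0, 0], [255, -0.01, 0, 0.082, 0, 0, 0], [255, -0.01, 0, 0.082, 0, 0, 0], [255, -0.01, 0, 0.082, 0, 0, 0]]]'

```text
clock: 2.52
tcp_pos: [0.5371, -0.0389, 0.0391]
orientation: [0.001, 0.051, 0.999, -0.0]
wrist_force: [-0.7, 0.1, -0.3]
finger_gap: -0.0002
grip_force: 0.0
```

```bash
python3 - <<'E'
from h import *
goal(cab(-.032-.011,0,.038)); p,d,c=snap('side','s1')
cv2.imwrite('pics/s1c.png',cv2.resize(p[180:300,320:480,::-1],None,fx=5,fy=5))
E
```

```text
tcp [ 0.5371 -0.0389  0.0391] delta mm [-28.4  -0.8   1.1] turn [-0.    0.07  0.06] F [-0.71  0.13 -0.31] t 2.525
```

View pics/s1c.png

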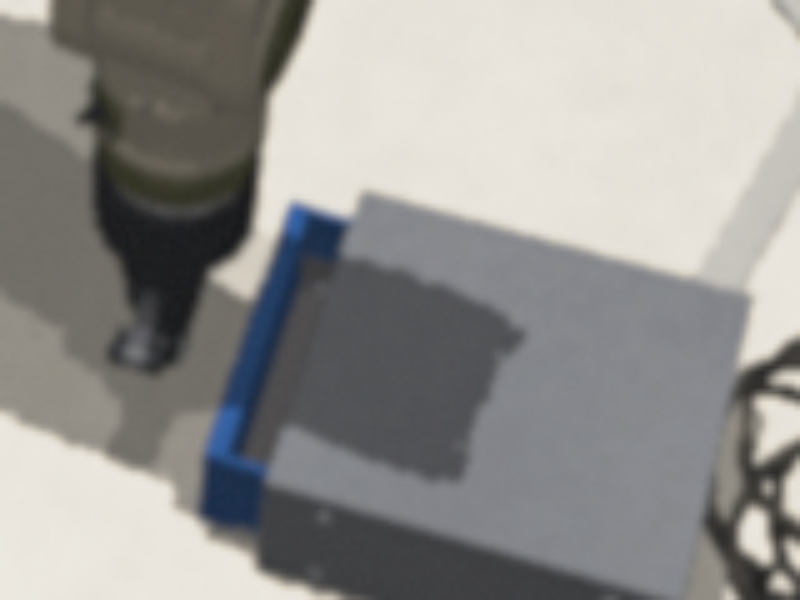

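The side crop shows the drawer latched, with its front edge running from (300,210) to (215,450). The fingers at (140,350) stand in front of it with a clear gap.

drive_tool --deltas '[[[255, -0.01, 0, 0, 0, 0, 0], [255, -0.018, 0, 0, 0, 0, 0], [255, -0.022, 0, 0, 0, 0, 0], [255, -0.022, 0, 0, 0, 0, 0], [255, -0.022, 0, 0, 0, 0, 0]]]'

```text
clock: 3.2
tcp_pos: [0.5583, -0.0411, 0.0381]
orientation: [-0.0, 0.051, 0.999, 0.0]
wrist_force: [0.3, 0.5, -0.1]
finger_gap: 0.0006
grip_force: 0.0
```

drive_tool --deltas '[[[255, -0.001, 0, 0, 0, 0, 0], [255, -0.002, 0, 0, 0, 0, 0], [255, -0.002, 0, 0, 0, 0, 0]]]'

```text
clock: 3.58
tcp_pos: [0.5607, -0.0414, 0.0384]
orientation: [0.0, 0.051, 0.999, 0.0]
wrist_force: [-0.9, 0.2, -0.6]
finger_gap: 0.0001
grip_force: 0.0
```

drive_tool --deltas '[[[255, -0.001, 0, 0, 0, 0, 0], [255, -0.002, 0, 0, 0, 0, 0], [255, -0.002, 0, 0, 0, 0, 0]]]'

```text
clock: 3.95
tcp_pos: [0.5625, -0.0416, 0.0382]
orientation: [-0.0, 0.051, 0.999, 0.0]
wrist_force: [-0.4, 0.7, 1.3]
finger_gap: -0.0002
grip_force: 0.0
```

drive_tool --deltas '[[[255, -0.001, 0, 0, 0, 0, 0], [255, -0.002, 0, 0, 0, 0, 0], [255, -0.002, 0, 0, 0, 0, 0]]]'

```text
clock: 4.32
tcp_pos: [0.5639, -0.0416, 0.038]
orientation: [-0.001, 0.051, 0.999, 0.0]
wrist_force: [-4.0, 1.5, 1.2]
finger_gap: 0.0003
grip_force: 0.0
```

drive_tool --deltas '[[[255, -0.001, 0, 0, 0, 0, 0], [255, -0.002, 0, 0, 0, 0, 0], [255, -0.002, 0, 0, 0, 0, 0]]]'

```text
clock: 4.7
tcp_pos: [0.5664, -0.0419, 0.038]
orientation: [-0.0, 0.051, 0.999, 0.0]
wrist_force: [-4.0, 0.6, -1.5]
finger_gap: -0.0001
grip_force: 0.0
```

drive_tool --deltas '[[[255, -0.001, 0, 0, 0, 0, 0], [255, -0.0015, 0, 0, 0, 0, 0], [255, -0.0015, 0, 0, 0, 0, 0]]]'

```text
clock: 5.08
tcp_pos: [0.5681, -0.0422, 0.0382]
orientation: [-0.0, 0.051, 0.999, 0.0]
wrist_force: [-4.5, 0.2, -2.8]
finger_gap: 0.0002
grip_force: 0.0
```

drive_tool --deltas '[[[255, -0.001, 0, 0, 0, 0, 0], [255, -0.001, 0, 0, 0, 0, 0]]]'

```text
clock: 5.32
tcp_pos: [0.5694, -0.0424, 0.0384]
orientation: [0.0, 0.051, 0.999, -0.0]
wrist_force: [-2.9, 1.1, -1.9]
finger_gap: -0.0002
grip_force: 0.0
```

drive_tool --deltas '[[[255, -0.001, 0, 0, 0, 0, 0], [255, -0.001, 0, 0, 0, 0, 0]]]'

```text
clock: 5.58
tcp_pos: [0.5703, -0.0424, 0.0384]
orientation: [0.0, 0.051, 0.999, -0.0]
wrist_force: [-2.8, -0.4, 0.1]
finger_gap: -0.0
grip_force: 0.0
```

drive_tool --deltas '[[[255, -0.0012, 0, 0, 0, 0, 0], [255, -0.0012, 0, 0, 0, 0, 0]]]'

```text
clock: 5.82
tcp_pos: [0.5714, -0.0425, 0.0384]
orientation: [0.0, 0.051, 0.999, 0.0]
wrist_force: [-3.5, -0.8, -0.6]
finger_gap: 0.0003
grip_force: 0.0
```

drive_tool --deltas '[[[255, -0.0012, 0, 0, 0, 0, 0], [255, -0.0012, 0, 0, 0, 0, 0]]]'

```text
clock: 6.08
tcp_pos: [0.5719, -0.0426, 0.0384]
orientation: [-0.0, 0.051, 0.999, 0.0]
wrist_force: [-6.0, 0.7, 1.9]
finger_gap: 0.0001
grip_force: 0.0
```

drive_tool --deltas '[[[255, -0.0004, 0, 0, 0, 0, 0], [255, -0.0004, 0, 0, 0, 0, 0]]]'

```text
clock: 6.32
tcp_pos: [0.572, -0.0426, 0.0384]
orientation: [-0.001, 0.051, 0.999, -0.0]
wrist_force: [-6.2, 0.0, 2.6]
finger_gap: -0.0001
grip_force: 0.0
```

The force has risen to 6.2 N with no further travel, so this is the stop. I'll let go and back off.

drive_tool --deltas '[[[255, 0.03, 0, 0, 0, 0, 0], [255, 0.07, 0, 0, 0, 0, 0], [255, 0.12, 0, 0, 0, 0, 0], [255, 0.12, 0, 0, 0, 0, 0], [0, 0.12, 0, -0.06, 0, 0, 0], [0, 0.12, 0, -0.11, 0, 0, 0], [0, 0.12, 0, -0.11, 0, 0, 0]]]'

```text
clock: 7.2
tcp_pos: [0.4591, -0.0317, 0.1536]
orientation: [0.006, 0.051, 0.999, -0.001]
wrist_force: [-0.0, -0.8, -0.7]
finger_gap: 0.0543
grip_force: 0.0
```

```bash
python3 - <<'E'
from h import *
for n in('top','side'):
    p,d,c=snap(n,n+'2');X=pts(d,c); hsv=cv2.cvtColor(p,cv2.COLOR_RGB2HSV)
    L=(X-O)@np.stack([ex,ey,[0,0,1]],1)
    m=((hsv[...,0]>95)&(hsv[...,0]<130)&(hsv[...,1]>120)&(abs(L[...,1])<.12)&(L[...,0]>-.15)&(L[...,0]<.05)&(L[...,2]>.005)&(L[...,2]<.095))
    t=L[m&(abs(L[...,2]-.088)<.005)]; print(n,m.sum(),len(t),np.percentile(t,[2,50,98],axis=0).round(4).tolist() if len(t) else '')
goal([.443,-.4,.13])
E
```

```text
top 23 21 [[-0.091, -0.0706, 0.0836], [-0.0822, -0.069, 0.0863], [-0.0655, -0.0662, 0.0925]]
side 504 203 [[-0.087, -0.0761, 0.0833], [-0.0818, -0.0164, 0.0867], [-0.0629, 0.068, 0.091]]
tcp [ 0.4558 -0.0309  0.1496] delta mm [ -24.7 -368.4   19.9] turn [-0.03  0.29  0.06] F [-0.22  0.31 -0.57] t 7.3
```

The drawer front now stands about 90 mm out, so it's sprung open. Next I'll go over the blue jar.

drive_tool --deltas '[[[0, -0.003, -0.05, 0, 0, 0, 0], [0, -0.007, -0.11, 0, 0, 0, 0], [0, -0.01, -0.17, 0, 0, 0, 0], [0, -0.014, -0.23, 0, 0, 0, 0], [0, -0.018, -0.29, 0.005, 0, 0, 0], [0, -0.022, -0.335, 0.01, 0, 0, 0], [0, -0.025, -0.368, 0.02, 0, 0, 0], [0, -0.025, -0.368, 0.02, 0, 0, 0], [0, -0.025, -0.368, 0.02, 0, 0, 0], [0, -0.025, -0.368, 0.02, 0, 0, 0]]]'

```text
clock: 8.55
tcp_pos: [0.441, -0.3979, 0.1281]
orientation: [-0.0, 0.05, 0.999, 0.0]
wrist_force: [1.3, -0.4, 0.4]
finger_gap: 0.0853
grip_force: 0.0
```

```bash
python3 - <<'E'
from h import *
p,d,c=snap('wrist','w3');X=pts(d,c)
m=(abs(X[...,2]-.066)<.004).astype(np.uint8); k,lab,st,ce=cv2.connectedComponentsWithStats(m)
for i in range(1,k):
    if st[i,4]>300:
        s=X[lab==i];print(st[i],s.mean(0).round(4),cv2.minEnclosingCircle(s[:,:2].astype(np.float32)))
goal([.443,-.4,.016])
E
```

```text
[  70    9   88  313 2427] [ 0.3792 -0.5063  0.0661] ((0.3886369466781616, -0.5072008371353149), 0.08770772069692612)
[ 220   64   82   86 5514] [ 0.3564 -0.4203  0.0654] ((0.3567407429218292, -0.42069149017333984), 0.022529326379299164)
[ 413  110   80   81 5061] [ 0.3903 -0.3161  0.0652] ((0.39109259843826294, -0.3154691159725189), 0.023048393428325653)
[ 281  216   73   70 4026] [ 0.4417 -0.3983  0.0652] ((0.4427870512008667, -0.39847758412361145), 0.022661594673991203)
[ 533  221   77   70 4099] [ 0.4601 -0.2445  0.0651] ((0.46108442544937134, -0.24378103017807007), 0.022864731028676033)
tcp [ 0.4412 -0.398   0.1284] delta mm [ -2.   -1.8 112.4] turn [0.01 0.01 0.13] F [-0.52 -0.4   0.31] t 8.6
```

View pics/w3.png

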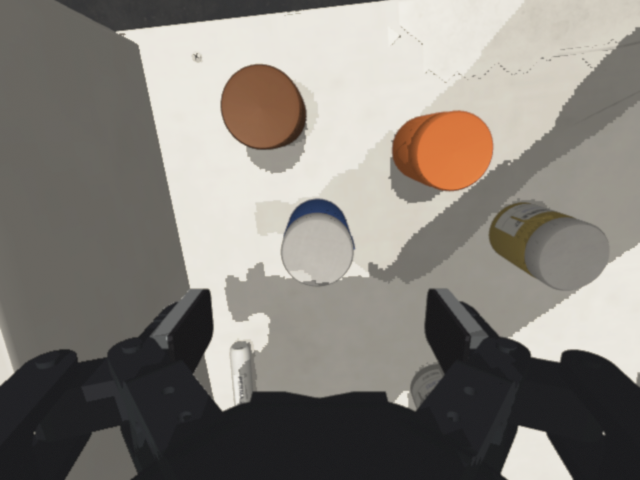

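The wrist view shows the blue-bodied jar's lid at (318,247), midway between the open fingers at (210,320) and (430,320). Brown at (263,107) and orange at (452,150) are clear of them. The wall on the left is far enough away.

drive_tool --deltas '[[[0, -0.0015, -0.001, 0.03, 0, 0, 0], [0, -0.0015, -0.001, 0.06, 0, 0, 0], [0, -0.0015, -0.001, 0.09, 0, 0, 0], [0, -0.0015, -0.001, 0.11, 0, 0, 0], [0, -0.0015, -0.001, 0.111, 0, 0, 0], [0, -0.0015, -0.001, 0.111, 0, 0, 0]]]'

```text
clock: 9.35
tcp_pos: [0.4428, -0.4002, 0.0183]
orientation: [0.0, 0.051, 0.999, -0.0]
wrist_force: [-0.2, -0.7, -0.1]
finger_gap: 0.0855
grip_force: 0.0
```

drive_tool --deltas '[[[130, 0, 0, 0, 0, 0, 0], [140, 0, 0, 0, 0, 0, 0], [150, 0, 0, 0, 0, 0, 0], [160, 0, 0, 0, 0, 0, 0], [180, 0, 0, 0, 0, 0, 0], [180, 0, 0, 0, 0, 0, 0], [180, 0, 0, 0, 0, 0, 0]]]' --newtons 30

```text
clock: 10.22
tcp_pos: [0.4427, -0.4006, 0.0183]
orientation: [0.001, 0.051, 0.999, -0.0]
wrist_force: [-0.7, 1.3, 5.8]
finger_gap: 0.0442
grip_force: 31.2
```

drive_tool --deltas '[[[180, 0, 0, -0.01, 0, 0, 0], [180, 0, 0, -0.03, 0, 0, 0], [180, 0, 0, -0.07, 0, 0, 0], [180, 0, 0, -0.11, 0, 0, 0], [180, 0, 0, -0.14, 0, 0, 0], [180, 0, 0, -0.15, 0, 0, 0], [180, 0, 0, -0.15, 0, 0, 0], [180, 0, 0, -0.15, 0, 0, 0]]]'

```text
clock: 11.22
tcp_pos: [0.4416, -0.3994, 0.1655]
orientation: [-0.001, 0.051, 0.999, 0.001]
wrist_force: [-0.4, 0.1, -2.1]
finger_gap: 0.0445
grip_force: 31.1
```

```bash
python3 - <<'E'
from h import *
goal(cab(-.045,0,.17))
E
```

```text
tcp [ 0.4416 -0.3994  0.1655] delta mm [-84.7 367.6  -3.9] turn [ 0.12 -0.12  0.05] F [-0.36  0.09 -2.06] t 11.225
```

drive_tool --deltas '[[[180, -0.007, 0.03, 0, 0, 0, 0], [180, -0.018, 0.08, 0, 0, 0, 0], [180, -0.03, 0.13, 0, 0, 0, 0], [180, -0.042, 0.18, 0, 0, 0, 0], [180, -0.053, 0.23, 0, 0, 0, 0], [180, -0.065, 0.28, 0, 0, 0, 0], [180, -0.075, 0.325, 0, 0, 0, 0], [180, -0.081, 0.355, 0, 0, 0, 0], [180, -0.0835, 0.3675, 0, 0, 0, 0], [180, -0.0835, 0.3675, 0, 0, 0, 0], [180, -0.0835, 0.3675, 0, 0, 0, 0], [180, -0.0835, 0.3675, 0, 0, 0, 0]]]'

```text
clock: 12.72
tcp_pos: [0.5625, -0.0443, 0.1672]
orientation: [-0.0, 0.052, 0.999, -0.0]
wrist_force: [-0.1, -0.2, -2.2]
finger_gap: 0.0446
grip_force: 31.2
```

```bash
python3 - <<'E'
from h import *
goal(cab(-.045,0,.036))
for n in('wrist','side'):
    p,d,c=snap(n,n[0]+'4');X=pts(d,c);L=(X-O)@np.stack([ex,ey,[0,0,1]],1)
    hsv=cv2.cvtColor(p,cv2.COLOR_RGB2HSV); bl=(hsv[...,0]>95)&(hsv[...,0]<130)&(hsv[...,1]>100)
    t=L[bl&(abs(L[...,2]-.088)<.004)&(abs(L[...,1])<.1)]
    if len(t): print(n,'front top',len(t),np.percentile(t,[3,50,97],axis=0).round(4).tolist())
    cv2.imwrite(f'pics/{n}4c.png',p[:,:,::-1])
a=cv2.imread('pics/w4.png');b=cv2.resize(cv2.imread('pics/s4.png')[150:310,310:480],None,fx=2.35,fy=2.35)
a=cv2.resize(a,(400,300));o=np.zeros((376,800,3),np.uint8);o[:300,:400]=a;o[:b.shape[0],400:400+b.shape[1]]=b[:376,:400];cv2.imwrite('pics/c4.png',o)
E
```

```text
tcp [ 0.5625 -0.0443  0.1672] delta mm [ -0.6   2.  131.2] turn [-0.01 -0.01 -0.04] F [-0.09 -0.24 -2.17] t 12.725
wrist front top 4681 [[-0.0912, -0.069, 0.085], [-0.0858, 0.0034, 0.0876], [-0.0667, 0.0742, 0.089]]
side front top 152 [[-0.0879, -0.0758, 0.0843], [-0.083, -0.0325, 0.0872], [-0.0665, 0.0302, 0.0905]]
```

View pics/c4.png

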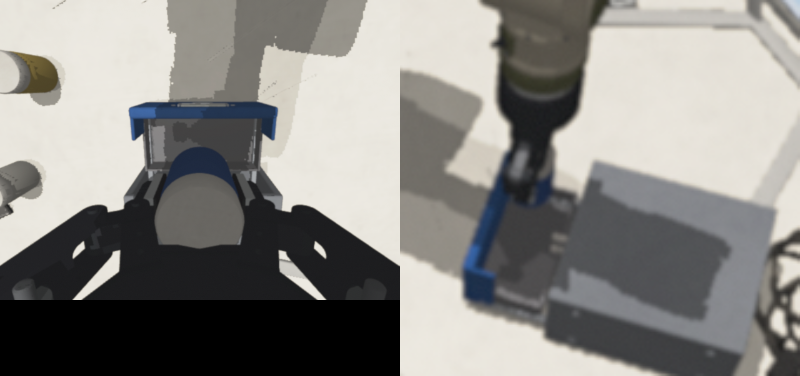

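The wrist view on the left shows the jar held upright over the open drawer tray. The drawer front's top edge runs from (130,108) to (277,108), centred to within 3 mm of the jar. The side view on the right agrees.

drive_tool --deltas '[[[180, 0, 0.003, 0.02, 0, 0, 0], [180, 0, 0.003, 0.05, 0, 0, 0], [180, 0, 0.003, 0.08, 0, 0, 0], [180, 0, 0.003, 0.105, 0, 0, 0], [180, 0, 0.003, 0.12, 0, 0, 0], [180, 0, 0.003, 0.127, 0, 0, 0], [180, 0, 0.003, 0.129, 0, 0, 0], [180, 0, 0.003, 0.13, 0, 0, 0], [180, 0, 0.003, 0.13, 0, 0, 0]]]'

```text
clock: 13.95
tcp_pos: [0.5636, -0.0402, 0.038]
orientation: [0.001, 0.051, 0.999, -0.0]
wrist_force: [-0.3, 0.7, -1.7]
finger_gap: 0.0442
grip_force: 31.2
```

drive_tool --deltas '[[[180, 0, 0, 0.001, 0, 0, 0], [180, 0, 0, 0.002, 0, 0, 0], [180, 0, 0, 0.002, 0, 0, 0]]]'

```text
clock: 14.32
tcp_pos: [0.5632, -0.0401, 0.0354]
orientation: [0.0, 0.051, 0.999, 0.0]
wrist_force: [0.9, 0.3, -1.2]
finger_gap: 0.0449
grip_force: 31.3
```

drive_tool --deltas '[[[110, 0, 0, 0, 0, 0, 0], [90, 0, 0, 0, 0, 0, 0], [60, 0, 0, 0, 0, 0, 0], [50, 0, 0, 0, 0, 0, 0], [50, 0, 0, 0, 0, 0, 0], [50, 0, 0, 0, 0, 0, 0]]]'

```text
clock: 15.08
tcp_pos: [0.563, -0.0401, 0.0353]
orientation: [0.0, 0.051, 0.999, 0.0]
wrist_force: [0.0, -0.5, -0.8]
finger_gap: 0.0684
grip_force: 0.0
```

drive_tool --deltas '[[[50, 0, 0, -0.015, 0, 0, 0], [50, 0, 0, -0.04, 0, 0, 0], [50, 0, 0, -0.08, 0, 0, 0], [50, 0, 0, -0.12, 0, 0, 0], [255, 0.05, 0, -0.13, 0, 0, 0], [255, 0.1, 0, -0.13, 0, 0, 0], [255, 0.1, 0, -0.13, 0, 0, 0], [255, 0.1, 0, -0.13, 0, 0, 0]]]'

```text
clock: 16.08
tcp_pos: [0.4645, -0.0302, 0.1666]
orientation: [0.001, 0.051, 0.999, -0.0]
wrist_force: [-0.6, -0.3, 1.0]
finger_gap: 0.0001
grip_force: 0.0
```

```bash
python3 - <<'E'
from h import *
for n in('side','top'):
    p,d,c=snap(n,n[0]+'5');X=pts(d,c);L=(X-O)@np.stack([ex,ey,[0,0,1]],1)
    hsv=cv2.cvtColor(p,cv2.COLOR_RGB2HSV)
    m=(abs(L[...,0]+.045)<.04)&(abs(L[...,1])<.07)&(abs(L[...,2]-.083)<.006)&(hsv[...,1]<80)
    s=L[m]; print(n,'lid',len(s),s.mean(0).round(4) if len(s) else '',cv2.minEnclosingCircle(s[:,:2].astype(np.float32)) if len(s) else '')
    bl=(hsv[...,0]>95)&(hsv[...,0]<130)&(hsv[...,1]>100)
    t=L[bl&(abs(L[...,2]-.088)<.004)&(abs(L[...,1])<.1)]
    if len(t): print(n,'front top',len(t),np.percentile(t,[3,50,97],axis=0).round(4).tolist())
    if n=='side': cv2.imwrite('pics/s5c.png',cv2.resize(p[180:300,320:480,::-1],None,fx=5,fy=5))
goal(cab(-.092-.03,0,.038))
E
```

```text
side lid 242 [-0.0439 -0.0015  0.0813] ((-0.048502661287784576, 0.022786075249314308), 0.047618404030799866)
side front top 183 [[-0.0866, -0.0753, 0.0844], [-0.0823, -0.0119, 0.0871], [-0.0674, 0.0672, 0.0907]]
top lid 1 [-0.0605 -0.0686  0.0873] ((-0.060461290180683136, -0.06861589103937149), 9.999999747378752e-05)
top front top 30 [[-0.0909, -0.0707, 0.0849], [-0.0843, -0.0667, 0.0867], [-0.0684, -0.0603, 0.09]]
tcp [ 0.4651 -0.0303  0.1661] delta mm [-21.6  -1.9 128.1] turn [-0.01  0.13  0.05] F [-0.35 -0.73 -0.35] t 16.175
```

View pics/s5c.png

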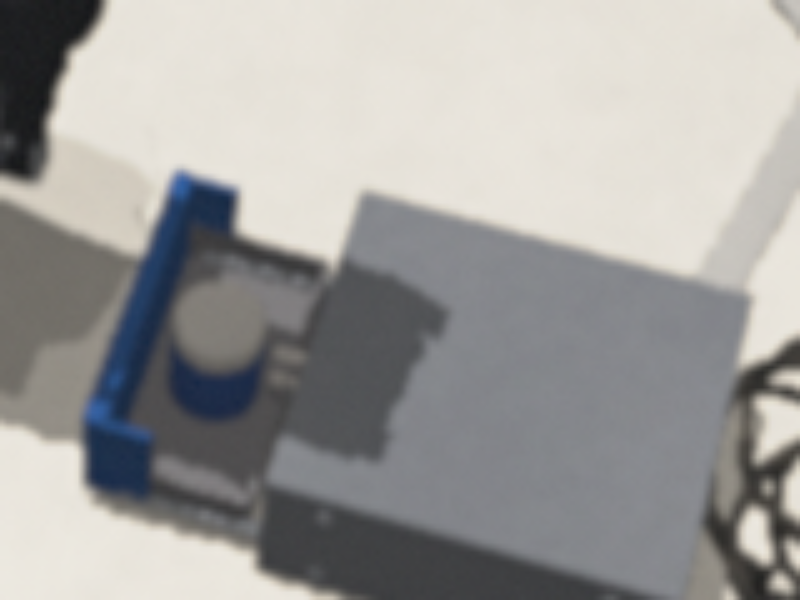

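The side crop shows the blue jar standing upright in the middle of the open drawer, with its lid at (220,325). Lid height is 81 mm, as expected. Now I'll press the drawer home.

drive_tool --deltas '[[[255, 0, 0, 0.03, 0, 0, 0], [255, 0, 0, 0.07, 0, 0, 0], [255, 0, 0, 0.11, 0, 0, 0], [255, 0, 0, 0.128, 0, 0, 0], [255, -0.01, 0, 0.128, 0, 0, 0], [255, -0.02, 0, 0.128, 0, 0, 0], [255, -0.025, 0, 0.128, 0, 0, 0], [255, -0.028, 0, 0.128, 0, 0, 0], [255, -0.028, 0, 0.128, 0, 0, 0]]]'

```text
clock: 17.3
tcp_pos: [0.4918, -0.0329, 0.0377]
orientation: [0.0, 0.051, 0.999, -0.0]
wrist_force: [-0.1, 0.3, 0.4]
finger_gap: 0.0002
grip_force: 0.0
```

```bash
python3 - <<'E'
from h import *
goal(cab(-.105,0,.038)); print((np.array([.5635,-.0416,0])-O)@ex,(np.array([.5719,-.0426,0])-O)@ex,(get_state()['tcp_pos']-O)@ex)
E
```

```text
tcp [ 0.4918 -0.0329  0.0377] delta mm [-12.   -2.1  -0.3] turn [-0.    0.04  0.06] F [-0.08  0.25  0.38] t 17.3
-0.04481935506036537 -0.0363610588597939 -0.11701048551010375
```

drive_tool --deltas '[[[255, -0.005, 0, 0, 0, 0, 0], [255, -0.009, 0, 0, 0, 0, 0], [255, -0.011, 0, 0, 0, 0, 0], [255, -0.013, 0, 0, 0, 0, 0], [255, -0.016, 0, 0, 0, 0, 0], [255, -0.02, 0, 0, 0, 0, 0], [255, -0.024, 0, 0, 0, 0, 0], [255, -0.028, 0, 0, 0, 0, 0], [255, -0.032, 0, 0, 0, 0, 0], [255, -0.036, 0, 0, 0, 0, 0], [255, -0.04, 0, 0, 0, 0, 0], [255, -0.044, 0, 0, 0, 0, 0]]]'

```text
clock: 18.8
tcp_pos: [0.5354, -0.0373, 0.0372]
orientation: [-0.0, 0.051, 0.999, 0.0]
wrist_force: [-4.5, 0.1, -1.8]
finger_gap: -0.0004
grip_force: 0.0
```

drive_tool --deltas '[[[255, -0.004, 0, 0, 0, 0, 0], [255, -0.008, 0, 0, 0, 0, 0], [255, -0.012, 0, 0, 0, 0, 0], [255, -0.016, 0, 0, 0, 0, 0], [255, -0.02, 0, 0, 0, 0, 0], [255, -0.024, 0, 0, 0, 0, 0], [255, -0.027, 0, 0, 0, 0, 0], [255, -0.029, 0, 0, 0, 0, 0], [255, -0.031, 0, 0, 0, 0, 0], [255, -0.031, 0, 0, 0, 0, 0]]]'

```text
clock: 20.05
tcp_pos: [0.5666, -0.0405, 0.0375]
orientation: [0.0, 0.051, 0.999, 0.0]
wrist_force: [-2.8, 0.5, -1.2]
finger_gap: -0.0005
grip_force: 0.0
```

drive_tool --deltas '[[[255, -0.0015, 0, 0, 0, 0, 0], [255, -0.003, 0, 0, 0, 0, 0], [255, -0.003, 0, 0, 0, 0, 0]]]'

```text
clock: 20.42
tcp_pos: [0.5696, -0.0408, 0.0375]
orientation: [0.001, 0.051, 0.999, 0.0]
wrist_force: [-2.3, 1.0, -1.2]
finger_gap: -0.0002
grip_force: 0.0
```

drive_tool --deltas '[[[255, -0.001, 0, 0, 0, 0, 0], [255, -0.001, 0, 0, 0, 0, 0]]]'

```text
clock: 20.68
tcp_pos: [0.5703, -0.0409, 0.0375]
orientation: [0.0, 0.051, 0.999, 0.0]
wrist_force: [-3.1, 0.9, 0.2]
finger_gap: -0.0003
grip_force: 0.0
```

drive_tool --deltas '[[[255, -0.001, 0, 0, 0, 0, 0], [255, -0.001, 0, 0, 0, 0, 0]]]'

```text
clock: 20.92
tcp_pos: [0.5712, -0.041, 0.0375]
orientation: [0.0, 0.051, 0.999, 0.0]
wrist_force: [-3.6, 0.2, 0.6]
finger_gap: 0.0
grip_force: 0.0
```

drive_tool --deltas '[[[255, -0.001, 0, 0, 0, 0, 0], [255, -0.001, 0, 0, 0, 0, 0]]]'

```text
clock: 21.18
tcp_pos: [0.5718, -0.041, 0.0373]
orientation: [-0.0, 0.051, 0.999, 0.0]
wrist_force: [-5.0, 0.4, 1.5]
finger_gap: -0.0001
grip_force: 0.0
```

drive_tool --deltas '[[[255, -0.0005, 0, 0, 0, 0, 0], [255, -0.0005, 0, 0, 0, 0, 0]]]'

```text
clock: 21.42
tcp_pos: [0.5719, -0.041, 0.0372]
orientation: [-0.001, 0.051, 0.999, 0.0]
wrist_force: [-5.7, 0.8, 2.0]
finger_gap: -0.0004
grip_force: 0.0
```

drive_tool --deltas '[[[255, 0.004, 0, 0, 0, 0, 0], [255, 0.008, 0, 0, 0, 0, 0], [255, 0.013, 0, 0, 0, 0, 0], [255, 0.03, 0, 0, 0, 0, 0], [255, 0.07, 0, 0, 0, 0, 0], [255, 0.12, 0, 0, 0, 0, 0], [255, 0.12, 0, 0, 0, 0, 0], [255, 0.12, 0, -0.06, 0, 0, 0], [255, 0.12, 0, -0.12, 0, 0, 0], [255, 0.12, 0, -0.12, 0, 0, 0], [255, 0.12, 0, -0.12, 0, 0, 0]]]'

```text
clock: 22.8
tcp_pos: [0.4543, -0.0292, 0.1578]
orientation: [0.001, 0.051, 0.999, -0.0]
wrist_force: [0.3, 0.2, -0.9]
finger_gap: 0.0001
grip_force: 0.0
```

```bash
python3 - <<'E'
from h import *
for n in('side','top'):
    p,d,c=snap(n,n[0]+'6');X=pts(d,c);L=(X-O)@np.stack([ex,ey,[0,0,1]],1)
    hsv=cv2.cvtColor(p,cv2.COLOR_RGB2HSV);bl=(hsv[...,0]>95)&(hsv[...,0]<130)&(hsv[...,1]>100)
    t=L[bl&(abs(L[...,2]-.088)<.004)&(abs(L[...,1])<.1)&(L[...,0]>-.12)]
    if len(t): print(n,'front top',len(t),np.percentile(t,[3,50,97],axis=0).round(4).tolist())
    m=(abs(X[...,2]-.066)<.004).astype(np.uint8);k,lab,st,ce=cv2.connectedComponentsWithStats(m)
    for i in range(1,k):
        if 150<st[i,4]<500: print(n,ce[i].round(),X[lab==i].mean(0).round(4))
    if n=='side': cv2.imwrite('pics/s6c.png',cv2.resize(p[180:400,200:480,::-1],None,fx=2.7,fy=2.7))
E
```

```text
side front top 190 [[-0.0278, -0.0749, 0.0846], [-0.0232, -0.0151, 0.0869], [-0.0112, 0.0682, 0.0905]]
side [46.  9.] [-0.6336  0.6241  0.0659]
side [302. 315.] [ 0.4624 -0.2473  0.065 ]
side [263. 339.] [ 0.3925 -0.3198  0.065 ]
side [356. 356.] [ 0.5989 -0.3132  0.0651]
side [234. 382.] [ 0.358  -0.4247  0.0652]
side [596. 471.] [ 1.0991 -0.439   0.0652]
top front top 21 [[-0.0312, -0.0716, 0.0849], [-0.0222, -0.0694, 0.0872], [-0.002, -0.0656, 0.0906]]
top [435. 181.] [ 0.5963 -0.3089  0.0652]
top [407. 245.] [ 0.4601 -0.2431  0.0651]
top [442. 277.] [ 0.3899 -0.3153  0.0652]
top [492. 292.] [ 0.3564 -0.4202  0.0652]
```

View pics/s6c.png

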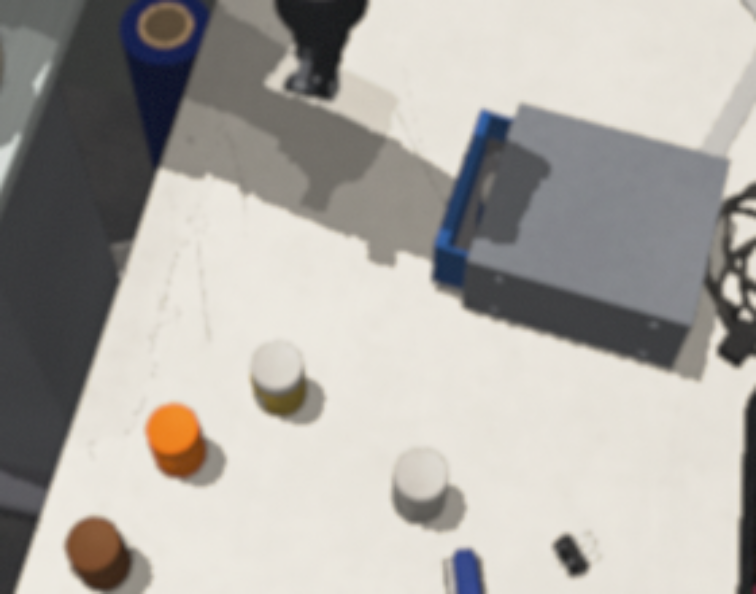

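The front edge stands 32 mm proud again (crop (490,110) to (440,280)), so the drawer is latched. A sliver of the jar's lid shows at (485,180). The other jars haven't moved and the robot is clear.

```bash
python3 -c "
from workcell import hand_in; print(hand_in())"
```

```text
the job is handed in; nothing more can be done
None
```

The job is handed in: the drawer was sprung open, the blue jar stood upright in it, and the drawer pressed home and latched; highest press force I read was about 6 N, the yellow and grey jars did not move, and I never went near the tape measure but did not re-measure it.

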